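# Load a sleeve on the indexing grinder and index it to the wheel

### The arm

A 6-joint arm with a two-finger parallel gripper is mounted at the origin on the work surface. World frame = base frame: x ahead of the robot, y to its left, z up, the work surface at z = 0. Lengths are in m, angles in degrees, forces in N, time in s.
With the tool pointing down it reaches from about 0.375 to 0.75 m from the base axis. Payload 9 kg.
Tool frame: the origin (TCP) lies where the fingers leave the gripper's body, on its centre line; the fingertips stand 73 mm ahead of it and the grasp point (between the pads) lies 54 mm ahead of it (robot.tip_reach is the distance from the TCP to the fingertips, in m); z points along the fingers, y is the line along which they close (so a half turn about z gives the same grasp; the last joint's range is limited). The gripper opens to 85 mm and grips with 20 to 120 N. Pads are 22 mm wide; open, the fingers measure 114 mm over their backs; the gripper's body (76 mm by 85 mm) begins 54 mm behind the grasp point. The pads swing forward as they close: fully open they stand 13 mm farther back than shut.
Start: joints at [-87.989, 5.964, 5.575, 89.605, 0, 77.527], TCP at [0.15, -0.581, 0.304] pointing down, gripper open.
Joint ranges: [-171.21, 171.21], [-48.23, 106.86], [-62.78, 66.21], [-105.2, 120.99], [-86.42, 89.51], [-180, 180]. Speed limits (degrees/s): [127.2, 127.2, 147.25, 180, 180, 180].

### API

Orientations are given as [roll, pitch, yaw] about the fixed x, y, z axes, in that order (R = Rz(yaw) Ry(pitch) Rx(roll)).
In Python, from plant import robot gives the robot as it stands. Calls block until the motion is done:
- robot.move_pose(position, orientation): joint-space move of the TCP to a pose.
- robot.line_to(position, vel=0.15, rotation=None, guard=None): straight line of the TCP; rotation=None keeps the orientation; vel is the mean speed in m/s. With guard (N) it stops when the force on the tool has changed by that much, and returns True; else False.
- robot.goto_joints(angles): joint-space move.
- robot.set_gripper(opening): finger opening in m; the grip force is fixed at half the most; returns when the fingers have stopped.
- robot.pause(seconds).
- robot.ik(position, orientation): joint angles nearest the present ones, or None.
- robot.observe(): the state.
- robot.grab_frame(name): name is "scene" or "top" or "wrist"; returns the picture (384x512x3 uint8, blue, green, red); there is no depth.
- robot.get_calibration(name): a dict with "vertical_fov" (degrees; the focal length in pixels is half the picture's height over the tangent of half this angle, whatever the lens; pixels are square), "cx", "cy" (the principal point, pixels), "rvec" (rotation vector, rad) and "tvec" (3), from world to camera coordinates, as OpenCV has them. Camera axes: x right, y down, z forward; pixel columns grow to the right and rows downward; lengths in m; the calibration is good to about 2 mm. The wrist camera is an equidistant fisheye: a pixel r from the principal point sees the ray r / f radians off the axis. A picture is of the moment at which its call begins: read the wrist's pose just before it. get_calibration takes no time and is no camera call; for the wrist camera it gives the pose at the moment of the call.
A pose or a line that the arm cannot do raises robot.IKError and nothing moves.
- robot.job_done(): hands the job in; it is judged then, once.
The state is a dict: "time": time; "q": joint angles; "qvel": joint speeds; "joint_torque": joint torques, N m; "tool_pos": TCP position; "tcp_rot": TCP orientation; "ft_force": force on the tool from outside, world axes, zero at the start; "torque": the same for the moment, N m; "gripper_width": finger opening in m; "gripper_force": force on a finger pad.
Only numpy, scipy, OpenCV 4.12 (cv2) and the standard library are available. Lean on these libraries where they do the work, as an engineer would, in place of code of your own. Each camera call takes 0.05 s, during which the arm holds its last target. There are 200 camera calls.

### The job

Load the loose steel sleeve onto the empty arbor at the front of the grinder's indexing table, the one at the yellow pointer: slide it down gently until it is fully home on its collar, do not let it drop, and let go. Then give the handwheel exactly two full turns clockwise, as seen standing in front of the handwheel, so that the sleeve comes round to the grinding wheel and the crank handle ends where it began. Leave the brass bush, dressing stick, oil bottle and spanner where they are.

Things in the scene. Friction and masses are not known exactly. Their poses are not given: they have to be found in the camera images.
- sleeve: Loose bright steel sleeve standing upright on the plywood board: outside diameter 40 mm, bore 22 mm, 40 mm high, about 0.27 kg. Origin at the centre of its underside, z along its bore (up).
- grinder: Bench grinder with a hand-indexed rotary table, bolted down. Origin on the bench under the table's axis; z up. Its front, marked by a fixed yellow pointer beside the table's edge, is -x, towards the robot; y is to the left as the robot sees it. The handwheel is on the right, facing -y. Green-grey bed 60 mm high, x = -150 to 150 mm, y = -120 to 160 mm.
- table_centre (a point): Centre of the upper face of the round indexing table, 130 mm above the bench (fixed to the grinder). The table, 200 mm across, carries six arbors on a circle of radius 75 mm, 60 degrees apart. The two to the left of the front one carry 40 mm sleeves, 40 mm high, that stay on; the other three stay empty.
- stone_face (a point): Centre of the face of the pale grinding wheel (110 mm diameter, standing still), 158 mm above the bench, at the front left of the table. Its green guard (126 mm) and motor reach 228 mm behind this face, away from the table, up to 232 mm above the bench. A sleeve that has gone round 60 degrees stands just in front of it.
- arbor_seat (a point): Centre of the collar top (34 mm wide) at the foot of the arbor to load, 136 mm above the bench: the sleeve's origin is here when it is fully home. It is the arbor nearest the yellow pointer at the start (up to 7 mm to either side) and turns with the table. The arbor is 20 mm in diameter and stands 50 mm above this point; its top 8 mm tapers to 13 mm.
- handle (a point): Point on the axis of the handwheel's crank handle, 33 mm out from the rim's face. The handle is a black cylinder, 18 mm in diameter, which spins freely on its pin; it points along the grinder's -y and spans from 29 mm nearer the rim to 13 mm beyond this point. The rim behind it and the shield above leave no room for an upright tool.
- wheel_hub (a point): Point on the handwheel's axis in the plane of its rim's front face, 92 mm above the bench, at x = -62, y = -150 mm of the grinder. The axis runs along the grinder's y. The steel wheel is 96 mm across; the handle goes round this axis on a circle of radius 40 mm. The hub sticks out 5 mm.
- shield_edge (a point): Middle of the outer lower edge of the fixed clear swarf shield over the handwheel, edged in yellow: 200 mm above the bench, 24 mm out from the rim's face, 124 mm wide. Its hood (top at 208 mm) runs level back to an upright clear panel behind the wheel. To crank below it, lean the tool about 40 degrees, its body outwards, away from the wheel.
- handwheel (a joint): Angle of the handwheel in rad: 0 with the handle at the top, growing clockwise as seen from in front of the wheel (looking along the grinder's +y), counting on over several turns. Starts within 1 rad of 0. It stays where it is left and takes about 3 to 5 N at the handle. Each clockwise turn moves the table 30 degrees, clockwise from above.
- bush: Loose brass bush standing on the same board, a bystander: 34 mm diameter, bore 16 mm, 30 mm high. Origin at the centre of its underside.
- board: Plywood set-down board, fixed, 140 by 180 by 12 mm. Origin at the centre of its underside. The sleeve and the bush stand on it about 90 mm apart.
- dresser: Dark grey abrasive dressing stick lying on the bench, a bystander: 100 by 22 by 22 mm, long along its x. Origin at the centre of its underside.
- oil: Amber oil bottle, a bystander: 56 mm diameter, 120 mm high. Origin at the centre of its underside.
- spanner: Steel spanner 170 mm long lying on the bench, a bystander. Origin under its middle.
There are look-alikes about, which are no part of the job. Of the things shaped like the sleeve, the steel one is meant.

How it is judged:
By the outcome, as a careful person would: the job done as asked, in the order asked, and still so for the second after the job is handed in, with the robot touching nothing.
It also fails if it takes over 72 s, if anything falls off the work surface, if the arm or the gripper's body presses on something with over 40 N, if the wrist force passes 120 N, or if a joint passes its speed limit or range.

## Working session

There is one attempt and no reset: what is moved stays moved. The work goes in short steps, each a Python script; the robot and the scene stay as the last script left them, time stands still between calls to the robot, and variables do not carry over. Pictures are saved under pics/ and viewed, at most 10 in all, crops included, and the job is handed in when it is done.

```bash
mkdir -p pics; ls; python3 - <<'E'
from plant import robot
import cv2
for n in ("scene","top"):
    im=robot.grab_frame(n); cv2.imwrite(f"pics/{n}0.png",cv2.resize(im,(800,600),interpolation=cv2.INTER_CUBIC)); cv2.imwrite(f"pics/{n}0_raw.png",im)
    print(n,robot.get_calibration(n))
print(robot.observe())
E
```

```text
pics
scene {'vertical_fov': 47.6147878125105, 'cx': 252.60206459355499, 'cy': 190.6931048365535, 'rvec': array([ 1.72084461,  1.61031395, -0.80319516]), 'tvec': array([ 0.03069208, -0.23776284,  1.53142507])}
top {'vertical_fov': 47.46112942320777, 'cx': 258.07172461522373, 'cy': 187.69020253518084, 'rvec': array([ 2.12644299, -2.13476989,  0.18899291]), 'tvec': array([-0.05551257,  0.56662752,  1.05434993])}
{'time': 0.1, 'q': array([-8.79886979e+01,  5.99571197e+00,  5.53343360e+00,  8.96035861e+01,
       -4.14004199e-04,  7.75284470e+01]), 'qvel': array([ 0.02519409, -0.10230926,  0.13153232,  0.02284264,  0.09310995,
       -0.01357343]), 'joint_torque': array([ 5.75109487e-03, -5.58207715e+01,  5.04719746e+01,  1.32872278e-02,
       -3.39222743e-04, -2.17790500e-06]), 'tool_pos': array([ 0.15007232, -0.58072604,  0.30321319]), 'tcp_rot': array([-1.79935600e+02, -1.38195074e-02,  1.44828476e+01]), 'ft_force': array([0.31194481, 0.02837063, 0.1151193 ]), 'torque': array([-0.00189034, -0.01904092,  0.02055967]), 'gripper_force': 0.0, 'gripper_width': 0.08494644647057949}
```

View pics/scene0.png

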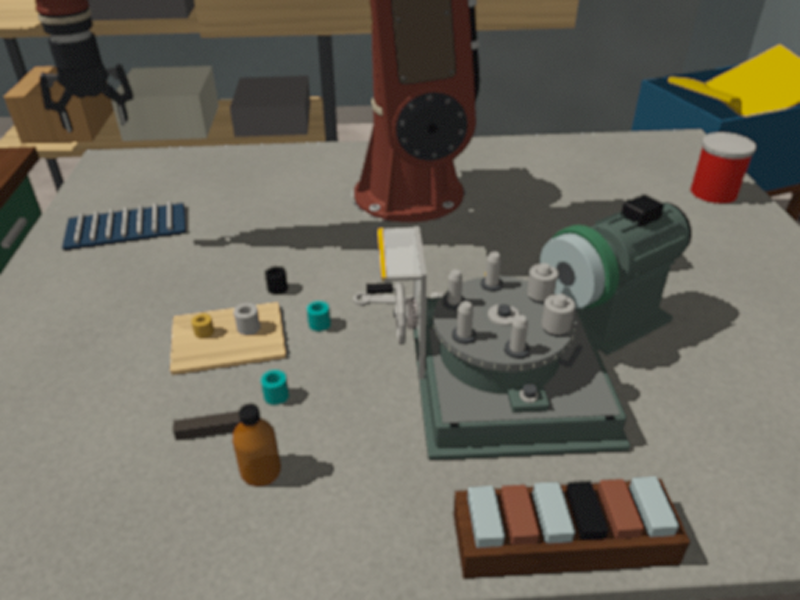

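View pics/top0.png

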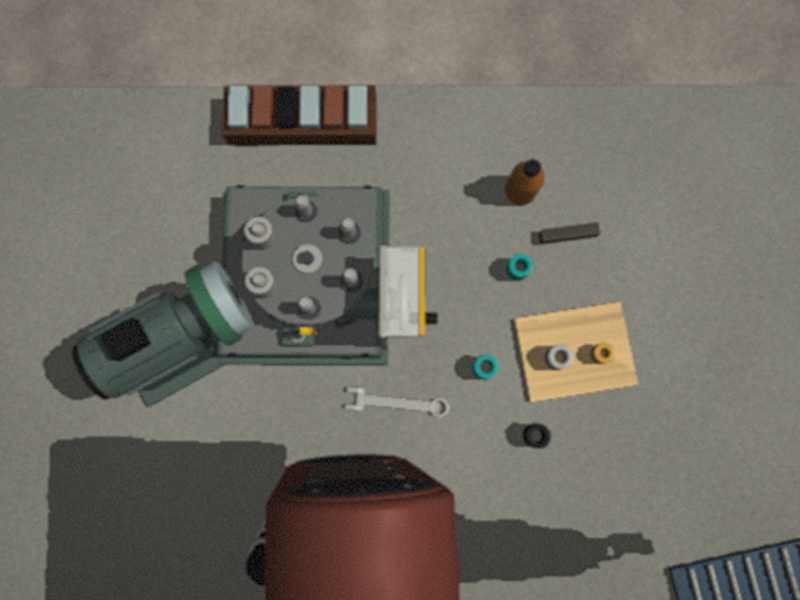

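The steel sleeve on the board is at scene (246,319) and top (560,356). What could be mistaken for it: the brass bush at top (603,352), teal rings at (520,266) and (485,367), a black ring at (536,435), and the two sleeves already on the table at (258,230) and (259,280). I choose the bright steel one on the board. The front arbor, by the yellow pointer, is at top (307,306), and the black handle is at (431,319).

```bash
cat > h.py <<'E'
import numpy as np, cv2
from plant import robot
from scipy.spatial.transform import Rotation as R
def cam(n):
    c=robot.get_calibration(n); f=192/np.tan(np.radians(c['vertical_fov']/2)); return c,f
def ray(n,u,v,c=None):
    c=c or robot.get_calibration(n); f=192/np.tan(np.radians(c['vertical_fov']/2))
    x,y=(u-c['cx'])/f,(v-c['cy'])/f
    if n=='wrist':
        r=np.hypot(x,y); d=np.array([x/r*np.sin(r),y/r*np.sin(r),np.cos(r)]) if r>1e-9 else np.array([0,0,1.])
    else: d=np.array([x,y,1.])
    M=cv2.Rodrigues(np.array(c['rvec']))[0]; o=-M.T@np.array(c['tvec']).ravel()
    return o,M.T@d
def at_z(n,u,v,z,c=None):
    o,d=ray(n,u,v,c); return o+d*(z-o[2])/d[2]
def proj(n,P,c=None):
    c=c or robot.get_calibration(n); f=192/np.tan(np.radians(c['vertical_fov']/2))
    M=cv2.Rodrigues(np.array(c['rvec']))[0]; p=np.atleast_2d(P)@M.T+np.array(c['tvec']).ravel()
    if n=='wrist':
        r=np.hypot(p[:,0],p[:,1]); th=np.arctan2(r,p[:,2]); s=f*th/np.maximum(r,1e-9)
    else: s=f/p[:,2]
    return np.c_[c['cx']+s*p[:,0],c['cy']+s*p[:,1]]
E
python3 - <<'E'
from h import *
P=lambda u,v,z:at_z('top',(u+.5)*.64-.5,(v+.5)*.64-.5,z).round(4)
for nm,u,v,z in [('bedFL? ',388,363,.06),('bedBR',388,186,.06),('bedBL',226,186,.06),('tablehub',307,258,.14),('sleeve top',560,356,.052),('bush',603,352,.042),('arbor top',307,302,.186),('shieldA',424,248,.2),('shieldB',424,335,.2),('handleend',436,319,.13),('arbor2',351,273,.186),('arbor3',349,224,.186),('arbor4',303,199,.186),('sl5',258,229,.176),('sl6',259,279,.176)]:
    print(nm,P(u,v,z))
im=cv2.imread('pics/top0_raw.png')
cv2.imwrite('pics/c1.png',cv2.resize(im[112:242,132:292],None,fx=4.5,fy=4.5,interpolation=cv2.INTER_CUBIC))
E
```

```text
bedFL?  [ 0.4536 -0.0328  0.06  ]
bedBR [ 0.7448 -0.0328  0.06  ]
bedBL [0.7457 0.2341 0.06  ]
tablehub [0.605  0.0868 0.14  ]
sleeve top [ 0.4643 -0.306   0.052 ]
bush [ 0.4712 -0.3777  0.042 ]
arbor top [0.5307 0.0789 0.186 ]
shieldA [ 0.605  -0.0866  0.2   ]
shieldB [ 0.4816 -0.0854  0.2   ]
handleend [ 0.5135 -0.1058  0.13  ]
arbor2 [0.5723 0.0172 0.186 ]
arbor3 [0.6444 0.0207 0.186 ]
arbor4 [0.6821 0.0878 0.186 ]
sl5 [0.6402 0.1537 0.176 ]
sl6 [0.5661 0.1499 0.176 ]
```

View pics/c1.png

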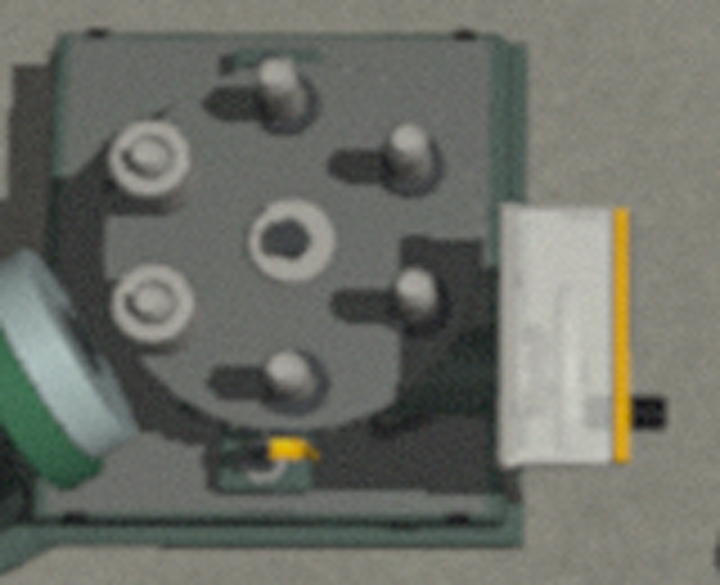

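The crop shows the grinder aligned with the world axes to about 1°. The table hub is at crop (290,240), the front arbor top at (290,370), the yellow pointer at (290,450) and the handle end at (660,413). The measured arbor circle is 152 mm across, as it should be, with its centre at about (0.606, 0.085). Next I move over the sleeve and look closely.

```bash
cat >> h.py <<'E'
DOWN=lambda yaw:[180,0,yaw]
E
python3 - <<'E'
from h import *
for yaw in (90,-90): print(yaw,robot.ik([.464,-.306,.2],DOWN(yaw)))
for yaw in (0,180,90,-90): print('place',yaw,robot.ik([.531,.0806,.25],DOWN(yaw)))
# crank poses: tool z=(0,s,-c), tool y=+-x
for lean in (40,45):
  s,c=np.sin(np.radians(lean)),np.cos(np.radians(lean)); z=np.array([0,s,-c])
  for sg in (1,-1):
    y=np.array([sg,0,0.]); x=np.cross(y,z); e=R.from_matrix(np.c_[x,y,z]).as_euler('xyz',degrees=True)
    for a in (0,90,180,270):
        g=np.array([.544+.04*np.sin(np.radians(a)),-.1,.092+.04*np.cos(np.radians(a))])
        q=robot.ik(list(g-.054*z),list(e)); print(lean,sg,e.round(1),a,None if q is None else np.round(q,1))
robot.move_pose([.464,-.306,.21],DOWN(90))
c=robot.get_calibration('wrist'); im=robot.grab_frame('wrist')
cv2.imwrite('pics/w1.png',cv2.resize(im,(800,600),interpolation=cv2.INTER_CUBIC)); cv2.imwrite('pics/w1_raw.png',im)
print(robot.observe()['time'],c,proj('wrist',[[.464,-.306,.052],[.464,-.306,.012]],c))
import pickle;pickle.dump(c,open('w1.pkl','wb'))
E
```

```text
90 [-46.88796573  -1.38581065 -12.75399448  78.63181617   0.
  43.11203427]
-90 [ -46.88796573   -1.38581065  -12.75399448   78.63181617    0.
 -136.88796573]
place 0 [ -5.33251526  -5.27852029 -11.30744907  83.97107122   0.
 174.66748474]
place 180 [ -5.33251526  -5.27852029 -11.30744907  83.97107122   0.
  -5.33251526]
place 90 [ -5.33251526  -5.27852029 -11.30744907  83.97107122   0.
  84.66748474]
place -90 [ -5.33251526  -5.27852029 -11.30744907  83.97107122   0.
 -95.33251526]
40 1 [180. -40.  90.] 0 [-39.7  22.6   3.7  99.3  29.6  42.7]
40 1 [180. -40.  90.] 90 [-37.4  30.    9.   96.   30.7  45.1]
40 1 [180. -40.  90.] 180 [-39.7  26.8   0.3  91.7  29.6  42.7]
40 1 [180. -40.  90.] 270 [-42.3  19.2  -5.   95.3  28.4  40.1]
40 -1 [180.  40. -90.] 0 [ -39.7   22.6    3.7   99.3   29.6 -137.3]
40 -1 [180.  40. -90.] 90 [ -37.4   30.     9.    96.    30.7 -134.9]
40 -1 [180.  40. -90.] 180 [ -39.7   26.8    0.3   91.7   29.6 -137.3]
40 -1 [180.  40. -90.] 270 [ -42.3   19.2   -5.    95.3   28.4 -139.9]
45 1 [180. -45.  90.] 0 [-41.   26.8   6.6 103.   32.2  39.1]
45 1 [180. -45.  90.] 90 [-38.7  34.3  12.4 100.   33.5  41.5]
45 1 [180. -45.  90.] 180 [-41.   31.4   3.7  95.7  32.2  39.1]
45 1 [180. -45.  90.] 270 [-43.6  23.7  -2.   98.9  30.8  36.6]
45 -1 [180.  45. -90.] 0 [ -41.    26.8    6.6  103.    32.2 -140.9]
45 -1 [180.  45. -90.] 90 [ -38.7   34.3   12.4  100.    33.5 -138.5]
45 -1 [180.  45. -90.] 180 [ -41.    31.4    3.7   95.7   32.2 -140.9]
45 -1 [180.  45. -90.] 270 [ -43.6   23.7   -2.    98.9   30.8 -143.4]
1.725 {'vertical_fov': 65.70646984690485, 'cx': 256.3268245872457, 'cy': 193.64923493956323, 'rvec': array([-2.83492850e+00,  3.04243285e-03,  1.12290294e-03]), 'tvec': array([-0.46488994, -0.30381277,  0.19944311])} [[256.03602293 196.95892892]
 [256.09483422 183.68373754]]
```

View pics/w1.png

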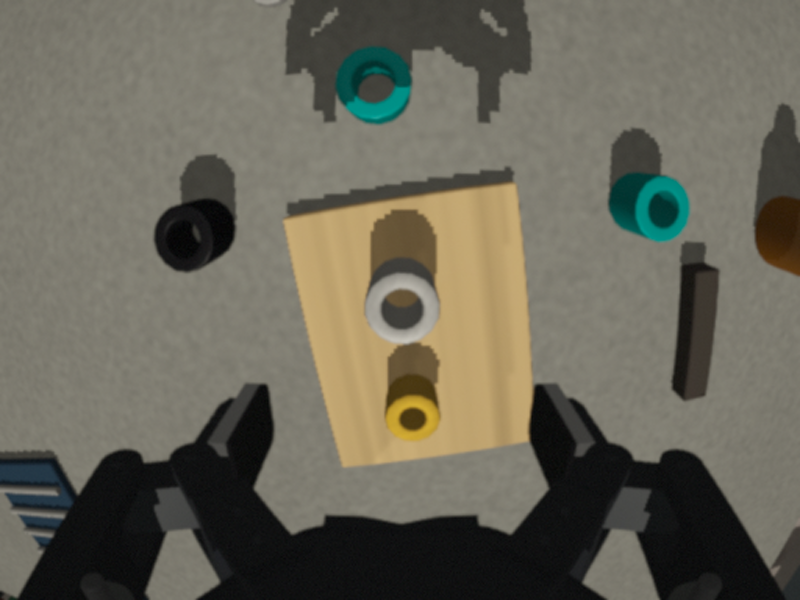

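The wrist view shows the steel sleeve at (402,308), within 1 mm of the prediction. The brass bush is at (412,417), and the teal and black rings stand off the board. The choice is confirmed.

```bash
python3 - <<'E'
from h import *
import pickle
c=pickle.load(open('w1.pkl','rb'))
P=lambda u,v,z:at_z('wrist',(u+.5)*.64-.5,(v+.5)*.64-.5,z,c).round(4)
print('sleeve',P(402,308,.052),'L',P(365,308,.052),'R',P(440,308,.052),'bush',P(412.5,417,.042))
o,_=ray('wrist',100,100,c); ob=robot.observe(); Rt=R.from_euler('xyz',ob['tcp_rot'],degrees=True).as_matrix()
print('cam in tcp',Rt.T@(o-ob['tool_pos']),'axis',Rt.T@cv2.Rodrigues(c['rvec'])[0][2], ob['tool_pos'])
s=P(402,308,.052); s[:2]
# grasp: grasp point 28 mm above the underside (board top .012)
z=.012+.028+.054
robot.line_to([s[0],s[1],z],vel=.15,guard=15)
robot.set_gripper(.036)
ob=robot.observe(); print(ob['time'],ob['gripper_width'],ob['gripper_force'],ob['tool_pos'],ob['ft_force'])
robot.line_to([s[0],s[1],.27],vel=.2)
print(robot.observe()['ft_force'],robot.observe()['time'])
# go where the wrist camera sees table: camera on +x_tool side; yaw 180 -> camera toward -x
for yaw in(0,180):
  print(yaw,robot.ik([.5,.08,.30],DOWN(yaw)))
E
```

```text
sleeve [ 0.4649 -0.306   0.052 ] L [ 0.4456 -0.306   0.052 ] R [ 0.4847 -0.306   0.052 ] bush [ 0.4711 -0.3782  0.042 ]
cam in tcp [ 0.07655929  0.00073126 -0.07138015] axis [-3.01378136e-01 -7.42471673e-04  9.53504414e-01] [ 0.46363882 -0.30705611  0.2103038 ]
3.15 0.038278704469042385 60.27476593852043 [ 0.46517136 -0.30630566  0.09490971] [-0.85891298  1.39822605  5.12709433]
[ 0.33651802  0.44867962 -3.52735736] 4.1833
0 [ -5.73928812 -10.47942549 -10.88285587  89.59656962   0.
 174.26071188]
180 [ -5.73928812 -10.47942549 -10.88285587  89.59656962   0.
  -5.73928812]
```

```bash
python3 - <<'E'
from h import *
import pickle
robot.line_to([.4,-.27,.37],vel=.3)
robot.move_pose([.43,.08,.37],DOWN(180))
robot.pause(.2)
c=robot.get_calibration('wrist'); im=robot.grab_frame('wrist')
pickle.dump(c,open('w2.pkl','wb')); cv2.imwrite('pics/w2_raw.png',im)
cv2.imwrite('pics/w2.png',cv2.resize(im,(800,600),interpolation=cv2.INTER_CUBIC))
p=proj('wrist',[[.5311,.0806,.186],[.606,.085,.13],[.5311,.0806,.136]],c)
print((p+.5)/.64-.5, robot.observe()['time'],robot.observe()['tool_pos'],robot.observe()['ft_force'],robot.observe()['gripper_width'])
E
```

```text
[[404.26259039 443.04554918]
 [408.93246156 477.34336551]
 [403.81019018 405.46378165]] 6.325 [0.43021841 0.0793129  0.36992074] [-0.49230539 -0.09156104 -2.51934323] 0.03849131500768804
```

View pics/w2.png

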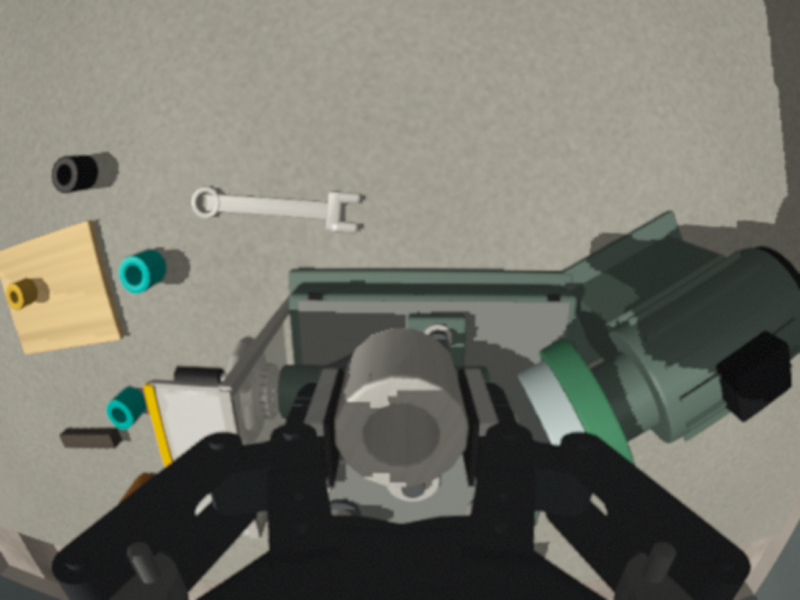

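The held sleeve hides the front arbor in this view. It sits straight between the pads, with its underside ring at about (401,434). I turn the tool 90° so the camera looks straight down on the arbor, past the sleeve.

```bash
python3 - <<'E'
from h import *
import pickle
robot.move_pose([.531,-.005,.34],DOWN(90))
robot.pause(.3)
c=robot.get_calibration('wrist'); ob=robot.observe(); im=robot.grab_frame('wrist')
pickle.dump((c,ob),open('w3.pkl','wb')); cv2.imwrite('pics/w3_raw.png',im)
p=proj('wrist',[[.5311,.0806,.186],[.606,.085,.13],[.5311,.0806,.136],[.531,-.005,.258]],c)
print(p, ob['time'],ob['tool_pos'],ob['tcp_rot'])
cv2.imwrite('pics/w3.png',cv2.resize(im[100:320,100:400],None,fx=2.66,fy=2.66,interpolation=cv2.INTER_CUBIC))
E
```

```text
[[255.86148195  90.83631887]
 [334.84059916  90.95688655]
 [255.96965324  92.97688328]
 [255.4572933  240.2989027 ]] 7.9167 [ 0.53093223 -0.00482566  0.34019722] [1.79982652e+02 6.15835367e-03 9.00353706e+01]
```

View pics/w3.png

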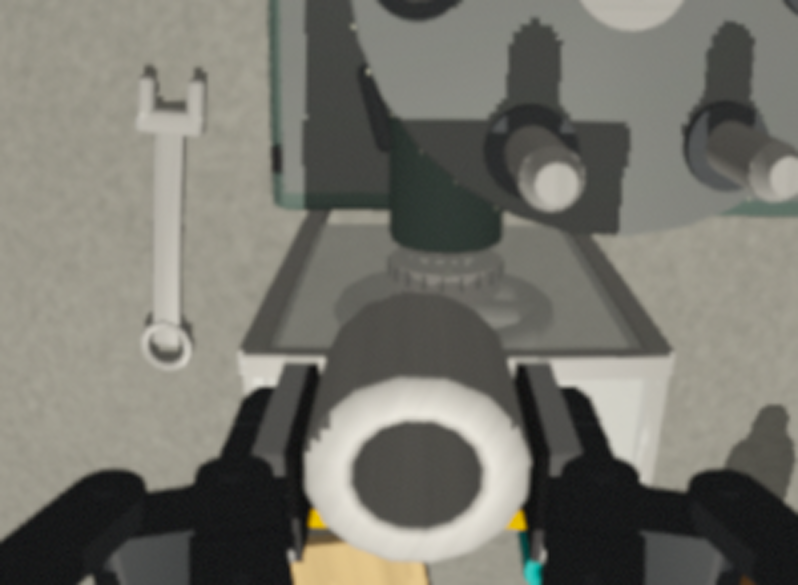

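The view shows the held sleeve's top face at crop (417,472) and two neighbouring arbors. The front arbor is cut off above the crop, so I crop the same frame higher.

```bash
python3 - <<'E'
from h import *
im=cv2.imread('pics/w3_raw.png')
cv2.imwrite('pics/w3b.png',cv2.resize(im[50:150,200:330],None,fx=6,fy=6,interpolation=cv2.INTER_CUBIC))
E
```

```text
(no output)
```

View pics/w3b.png

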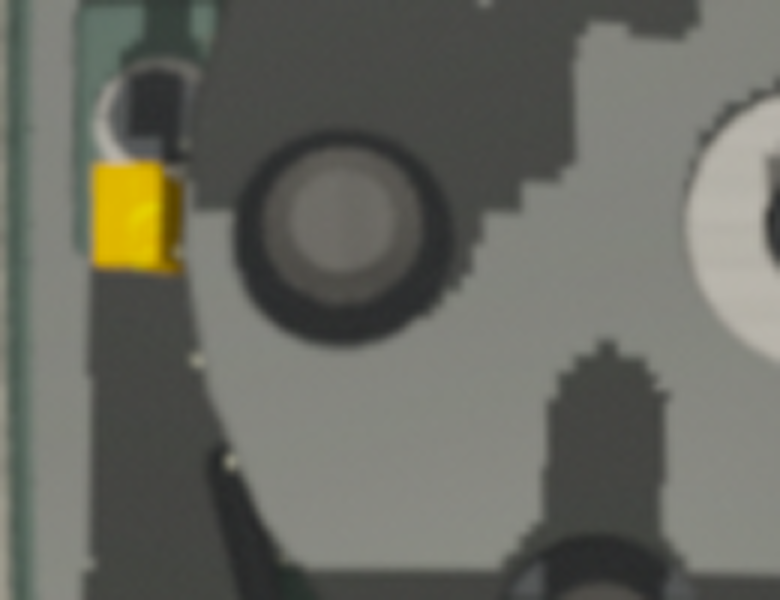

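Now the front arbor is clear, seen from above: its top face is at crop (343,218) and its collar at (344,238), with the yellow pointer beside it at (130,215).

```bash
python3 - <<'E'
from h import *
import pickle
c,ob=pickle.load(open('w3.pkl','rb'))
A=lambda u,v,z:at_z('wrist',200+(u+.5)/6-.5,50+(v+.5)/6-.5,z,c).round(4)
B=lambda u,v,z:at_z('wrist',100+(u+.5)/2.66-.5,100+(v+.5)/2.66-.5,z,c).round(4)
print('top',A(343,218,.186),'collar',A(344,237.5,.136),A(233,237.5,.136),A(455,237.5,.136))
print('arb2',B(556,187,.186),'arb3',B(778,177,.186))
print('sleeve held',B(417,472,.298),B(305,472,.298),B(530,472,.298),ob['tool_pos'])
print('shield back corners',B(240,352,.208),B(670,352,.208))
E
```

```text
top [0.5318 0.0843 0.186 ] collar [0.532  0.0841 0.136 ] [0.5151 0.0842 0.136 ] [0.5488 0.0843 0.136 ]
arb2 [0.5726 0.0199 0.186 ] arb3 [0.6445 0.0243 0.186 ]
sleeve held [ 0.5316 -0.0039  0.298 ] [ 0.5124 -0.0042  0.298 ] [ 0.551  -0.0042  0.298 ] [ 0.53093223 -0.00482566  0.34019722]
shield back corners [ 0.4806 -0.0235  0.208 ] [ 0.6059 -0.0241  0.208 ]
```

```bash
python3 - <<'E'
from h import *
import pickle
c,ob=pickle.load(open('w3.pkl','rb'))
o1,d1=ray('wrist',200+130.5/6-.5,50+215.5/6-.5,c)
c2=robot.get_calibration('top')
for u in(272,290,308):
  o2,d2=ray('top',132+(u+.5)/4.5-.5,112+450.5/4.5-.5,c2)
  A=np.c_[d1,-d2]; t=np.linalg.lstsq(A,o2-o1,rcond=None)[0]; print((o1+t[0]*d1).round(4),(o2+t[1]*d2).round(4))
for n,u,v,z in [(1,92,162,.135),(1,180,270,.135)]: print(at_z('wrist',200+(u+.5)/6-.5,50+(v+.5)/6-.5,z,c))
E
```

```text
[0.4989 0.0883 0.1314] [0.4962 0.0954 0.1321]
[0.4974 0.0891 0.1189] [0.4978 0.088  0.1188]
[0.4962 0.0897 0.1085] [0.4991 0.0801 0.1076]
[0.49351232 0.09662335 0.135     ]
[0.50693617 0.07937486 0.135     ]
```

```bash
python3 - <<'E'
from h import *
X,Y=.5312,.0834
robot.line_to([X,Y,.34],vel=.15)
robot.line_to([X,Y,.275],vel=.1)
robot.pause(.2)
f0=robot.observe()['ft_force']
for z in (.262,.2175):
    g=robot.line_to([X,Y,z],vel=.03,guard=10)
    ob=robot.observe(); print(g,ob['tool_pos'].round(4),(ob['ft_force']-f0).round(2),ob['torque'].round(2),ob['time'])
    if g: break
E
```

```text
False [0.5311 0.0834 0.2619] [ 1.32 -0.61  0.79] [ 0.   -0.02  0.01] 10.2917
True [0.5311 0.0834 0.2189] [ 0.42 -0.21  8.53] [-0.    0.09  0.03] 11.6417
```

```bash
python3 - <<'E'
from h import *
import pickle
robot.set_gripper(.056)
robot.line_to([.5312,.0834,.36],vel=.2)
from scipy.optimize import least_squares
P=np.array([[.5319,.0842],[.5726,.0199],[.6445,.0243]])-[.0007,.0008]
s=least_squares(lambda p:np.r_[[p[0]+.075*np.cos(p[2]+k*np.pi/3)-P[k,0] for k in range(3)],[p[1]+.075*np.sin(p[2]+k*np.pi/3)-P[k,1] for k in range(3)]],[.606,.085,np.pi]); print('centre',s.x,s.fun.round(4))
z=np.array([0,np.sin(np.radians(40)),-np.cos(np.radians(40))])
g=np.array([.53,-.10,.115])
e=[180,40,-90]
try:
    robot.move_pose([.5,-.25,.36],e); robot.line_to(list(g-.17*z),vel=.25)
finally: pass
robot.pause(.2)
c=robot.get_calibration('wrist'); ob=robot.observe(); im=robot.grab_frame('wrist')
pickle.dump((c,ob),open('w4.pkl','wb')); cv2.imwrite('pics/w4_raw.png',im)
cv2.imwrite('pics/w4.png',cv2.resize(im,(800,600),interpolation=cv2.INTER_CUBIC))
print(ob['time'],ob['tool_pos'],ob['tcp_rot'])
print((proj('wrist',[[.544,-.065,.092],[.514,-.111,.118],[.532,.084,.186]],c)+.5)/.64-.5)
E
```

```text
centre [0.60549981 0.08629186 3.18269021] [-0.0006 -0.0012  0.0018 -0.0002  0.0008 -0.0006]Traceback (most recent call last):
  File "<stdin>", line 12, in <module>
plant.IKError: the arm cannot take that pose within its joint ranges
```

```bash
python3 - <<'E'
from h import *
print(robot.observe()['q'].round(1),robot.observe()['time'])
z=np.array([0,np.sin(np.radians(40)),-np.cos(np.radians(40))]); g=np.array([.53,-.10,.115])
for e in ([180,40,-90],[180,-40,90]):
  for p in ([.5,-.25,.36],[.5,-.25,.3],[.5,-.2,.3],g-.17*z,g-.14*z,g-.10*z,g-.08*z,g-.054*z):
    q=robot.ik(list(p),e); print(e,np.round(p,3),None if q is None else np.round(q,1))
E
```

```text
[-5.  -3.6  1.7 95.5 -0.  85. ] 12.825
[180, 40, -90] [ 0.5  -0.25  0.36] None
[180, 40, -90] [ 0.5  -0.25  0.3 ] [ -50.2   26.2   20.9  117.5   24.3 -147.5]
[180, 40, -90] [ 0.5 -0.2  0.3] [ -47.1   20.1   13.5  115.    25.9 -144.6]
[180, 40, -90] [ 0.53  -0.209  0.245] [ -45.7   26.1   15.3  110.2   26.7 -143.2]
[180, 40, -90] [ 0.53  -0.19   0.222] [ -44.4   24.5   10.9  106.9   27.3 -142. ]
[180, 40, -90] [ 0.53  -0.164  0.192] [ -42.7   22.8    5.7  102.6   28.2 -140.3]
[180, 40, -90] [ 0.53  -0.151  0.176] [ -41.8   22.1    3.3  100.4   28.6 -139.4]
[180, 40, -90] [ 0.53  -0.135  0.156] [ -40.6   21.4    0.3   97.6   29.2 -138.2]
[180, -40, 90] [ 0.5  -0.25  0.36] None
[180, -40, 90] [ 0.5  -0.25  0.3 ] [-50.2  26.2  20.9 117.5  24.3  32.5]
[180, -40, 90] [ 0.5 -0.2  0.3] [-47.1  20.1  13.5 115.   25.9  35.4]
[180, -40, 90] [ 0.53  -0.209  0.245] [-45.7  26.1  15.3 110.2  26.7  36.8]
[180, -40, 90] [ 0.53  -0.19   0.222] [-44.4  24.5  10.9 106.9  27.3  38. ]
[180, -40, 90] [ 0.53  -0.164  0.192] [-42.7  22.8   5.7 102.6  28.2  39.7]
[180, -40, 90] [ 0.53  -0.151  0.176] [-41.8  22.1   3.3 100.4  28.6  40.6]
[180, -40, 90] [ 0.53  -0.135  0.156] [-40.6  21.4   0.3  97.6  29.2  41.8]
```

```bash
python3 - <<'E'
from h import *
import pickle
z=np.array([0,np.sin(np.radians(40)),-np.cos(np.radians(40))]); g=np.array([.53,-.10,.115]); e=[180,40,-90]
robot.move_pose([.45,-.24,.37],DOWN(0))if 0 else robot.line_to([.45,-.24,.36],vel=.3)
robot.move_pose([.5,-.25,.3],e); robot.line_to(list(g-.17*z),vel=.25)
robot.pause(.2)
c=robot.get_calibration('wrist'); ob=robot.observe(); im=robot.grab_frame('wrist')
pickle.dump((c,ob),open('w4.pkl','wb')); cv2.imwrite('pics/w4_raw.png',im)
cv2.imwrite('pics/w4.png',cv2.resize(im[40:310,80:440],None,fx=2.2,fy=2.2,interpolation=cv2.INTER_CUBIC))
print(ob['time'],ob['tool_pos'],ob['tcp_rot'])
print((proj('wrist',[[.5435,-.064,.092],[.514,-.111,.118],[.532,.084,.186]],c)-[80,40]+.5)*2.2-.5)
E
```

```text
17.5917 [ 0.52997637 -0.21028247  0.24635719] [-179.90934131   39.92154532  -89.99987472]
[[360.93905513 338.81153172]
 [433.67382715 329.90492751]
 [387.01167736 602.73306742]]
```

View pics/w4.png

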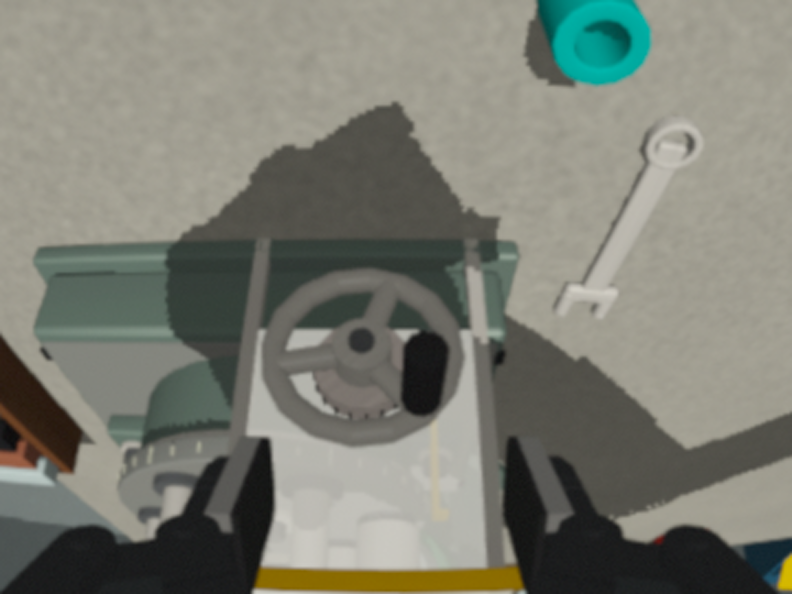

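```bash
python3 - <<'E'
from h import *
import pickle
c,ob=pickle.load(open('w4.pkl','rb'))
H=np.array([.5435,-.064,.092])
px=lambda P:((proj('wrist',P,c)-[80,40]+.5)*2.2-.5).round(0)
a=np.radians([0,90,180,270]); r=np.c_[np.sin(a),0*a,np.cos(a)]
print('rim face',px(H+.048*r).tolist(),'back',px(H+.048*r+[0,.01,0]).tolist())
print('hubface',px(H+[0,-.005,0]),'shield edge',px(np.array([H+[-.062,-.024,.108],H+[.062,-.024,.108]])).tolist())
for th in (-.6,-.7,-.8,-.9,-1.):
    d=np.array([np.sin(th),0,np.cos(th)])*.04
    print(th,'outer',px(H+d+[0,-.046,0]),'inner',px(H+d+[0,-.004,0]))
E
```

```text
rim face [[358.0, 435.0], [257.0, 339.0], [363.0, 257.0], [466.0, 339.0]] back [[359.0, 445.0], [261.0, 350.0], [364.0, 270.0], [464.0, 350.0]]
hubface [[361. 333.]] shield edge [[528.0, 560.0], [182.0, 555.0]]
-0.6 outer [[416. 347.]] inner [[412. 399.]]
-0.7 outer [[424. 342.]] inner [[419. 394.]]
-0.8 outer [[432. 336.]] inner [[426. 389.]]
-0.9 outer [[438. 329.]] inner [[432. 382.]]
-1.0 outer [[444. 322.]] inner [[437. 376.]]
```

The handwheel view (flipped, with the shield edge at the bottom) shows the hub at (362,341). The black handle's outer end is at (427,350) and its inner end at (421,399). Relative to the hub, that gives an angle of about −0.72 rad. Next I grip the handle.

```bash
python3 - <<'E'
from h import *
z=np.array([0,np.sin(np.radians(40)),-np.cos(np.radians(40))]); g=np.array([.517,-.100,.1225]); e=[180,40,-90]
robot.line_to(list(g-.15*z),vel=.2,rotation=e)
robot.pause(.2); f0=robot.observe()['ft_force']; np.save('f0.npy',f0)
hit=robot.line_to(list(g-.054*z),vel=.1,guard=10)
ob=robot.observe(); print(hit,(ob['ft_force']-f0).round(1),ob['tool_pos']-(g-.054*z))
if not hit:
    robot.set_gripper(.012)
    ob=robot.observe(); print(ob['gripper_width'],ob['gripper_force'],(ob['ft_force']-f0).round(1),ob['tool_pos']-(g-.054*z),ob['torque'])
    im=robot.grab_frame('wrist'); cv2.imwrite('pics/w5.png',cv2.resize(im[150:384,120:400],None,fx=2.5,fy=2.5))
print(ob['time'])
E
```

```text
False [-0.2 -0.3 -0.7] [ 0.0002323  -0.0004722   0.00051481]
0.015734817941271212 58.4417849779129 [-4.2 -3.5  4.9] [-9.09344599e-05 -5.04913607e-04  3.58472643e-04] [-0.64543588  0.57774255  0.4508027 ]
19.6417
```

View pics/w5.png

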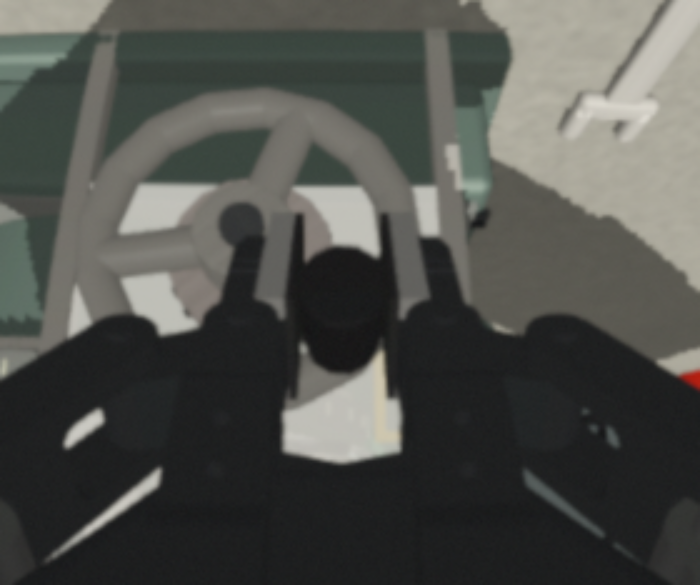

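The handle is held squarely between the pads. I start with a short test arc, watching the forces.

```bash
cat > crank.py <<'E'
from h import *
import json,os,sys
S='crank.json'; f0=np.load('f0.npy')
rr=lambda t:np.array([np.sin(t),0,np.cos(t)]); tt=lambda t:np.array([np.cos(t),0,-np.sin(t)])
st=json.load(open(S)) if os.path.exists(S) else dict(th0=-.72,C=None,th=-.72,log=[])
if st['C'] is None: st['C']=list(robot.observe()['tool_pos']-.04*rr(st['th0']))
def step(th,k=1e-4,vel=.08,y=None):
    C=np.array(st['C'])
    g=robot.line_to(list(C+.04*rr(th)),vel=vel)
    ob=robot.observe(); f=ob['ft_force']-f0
    st['C']=list(C+k*(f@rr(th))*rr(th)+k*f[1]*np.array([0,1,0])); st['th']=th
    st['log'].append([th,*ob['tool_pos'],*f]); json.dump(st,open(S,'w'))
    return th,ob,f
E
python3 - <<'E'
from crank import *
for i in range(1,5):
    th,ob,f=step(-.72+i*.2)
    print(round(th,2),'r %.1f t %.1f y %.1f'%(f@rr(th),f@tt(th),f[1]),(ob['tool_pos']-np.array(st['C'])).round(4),round(ob['gripper_width'],4),ob['time'])
E
```

```text
-0.52 r 1.4 t 1.9 y -1.5 [-0.0194  0.0001  0.0348] 0.0158 19.9417
-0.32 r -2.2 t 2.3 y -0.3 [-0.0124  0.      0.038 ] 0.0161 20.1917
-0.12 r -1.2 t 2.5 y -1.0 [-0.0046  0.0001  0.0397] 0.0159 20.4417
0.08 r -1.5 t 2.5 y -0.8 [0.0033 0.0001 0.0399] 0.0162 20.6917
```

```bash
python3 - <<'E'
from crank import *
n=31; 
while st['th']<-.72+2*np.pi-1e-6:
    th,ob,f=step(min(st['th']+.2,-.72+2*np.pi))
    if np.linalg.norm(f)>30: print('STOP'); break
for l in st['log'][4::3]:
    th=l[0]; f=np.array(l[4:]); print(round(th,2),'r %.1f t %.1f y %.1f'%(f@rr(th),f@tt(th),f[1]))
print(st['C'],ob['time'],ob['gripper_width'])
from scipy.optimize import least_squares
L=np.array(st['log']); s=least_squares(lambda p:np.hypot(L[:,1]-p[0],L[:,3]-p[1])-p[2],[.54,.14,.04]); print(s.x,np.abs(s.fun).max())
cv2.imwrite('pics/w6_raw.png',robot.grab_frame('wrist')); cv2.imwrite('pics/sc1.png',robot.grab_frame('scene')); cv2.imwrite('pics/tp1.png',robot.grab_frame('top'))
E
```

```text
0.28 r -1.8 t 1.6 y -1.1
0.88 r -2.2 t 2.7 y 0.4
1.48 r 0.0 t 4.4 y 1.8
2.08 r -2.1 t 4.5 y 0.4
2.68 r -0.4 t 2.9 y 1.2
3.28 r -1.2 t 2.9 y -0.4
3.88 r -0.8 t 3.0 y 0.7
4.48 r -1.7 t 3.3 y -0.1
5.08 r -0.2 t 2.4 y 0.9
5.56 r -0.9 t -0.3 y -1.0
[np.float64(0.5427356882076737), np.float64(-0.13539315320574105), np.float64(0.13387261664475647)] 27.6917 0.016043590863974222
[0.54262328 0.13381423 0.04003435] 8.052847066986751e-05
```

One turn is done. The path fits a circle of radius 40.03 mm and the forces stayed below 5 N. The fit puts the true start angle at −0.70, so I do the second turn to that angle, then release and check.

```bash
python3 - <<'E'
from crank import *
start=np.array([.51691,0,.164224]); C=np.array(st['C'])
th0=np.arctan2(start[0]-C[0],start[2]-C[2]); end=th0+4*np.pi; print(th0)
while st['th']<end-1e-6:
    th,ob,f=step(min(st['th']+.2,end))
    if np.linalg.norm(f)>30: print('STOP'); break
robot.pause(.2); ob=robot.observe(); print(ob['tool_pos']-start,ob['time'],f)
cv2.imwrite('pics/w7_raw.png',robot.grab_frame('wrist'))
E
```

```text
-0.7050105210526519
[-0.00064444 -0.13524232 -0.00033319] 36.0417 [-0.80687554 -0.63526054 -0.05118954]
```

```bash
python3 - <<'E'
from crank import *
start=np.array([.51691,0,.164224]); t=tt(-.705)
end=st['th']+.018
for k in range(3):
    th,ob,f=step(end); robot.pause(.2); d=(robot.observe()['tool_pos']-start)*[1,0,1]
    e=d@t; print(d.round(5),e); 
    if abs(e)<2e-4: break
    end-=e/.04
C=np.array(st['C']); z=np.array([0,np.sin(np.radians(40)),-np.cos(np.radians(40))])
robot.set_gripper(.05); p=robot.observe()['tool_pos']
robot.line_to(list(p-.096*z),vel=.15)
g=np.array([.53,-.10,.115])
robot.line_to(list(g-.17*z),vel=.2); robot.pause(.2)
im=robot.grab_frame('wrist'); old=cv2.imread('pics/w4_raw.png')[40:310,80:440]; new=im[40:310,80:440]
robot.line_to([.45,-.30,.30],vel=.25)
top=robot.grab_frame('top'); t0=cv2.imread('pics/top0_raw.png')
a=np.hstack([cv2.resize(old[60:240,60:240],(400,400)),cv2.resize(new[60:240,60:240],(400,400))])
b=cv2.resize(top[112:242,132:292],(246,200)); s=robot.grab_frame('scene'); cv2.imwrite('pics/top_end.png',top)
b=np.hstack([b,cv2.resize(s[140:260,230:450],(367,200)),cv2.resize(top[150:290,320:410],(187,200))])
cv2.imwrite('pics/end.png',np.vstack([a,b])); print(robot.observe()['time'])
E
```

```text
[-1.6e-04 -0.0e+00  9.0e-05] -6.309614233755999e-05
39.0417
```

View pics/end.png

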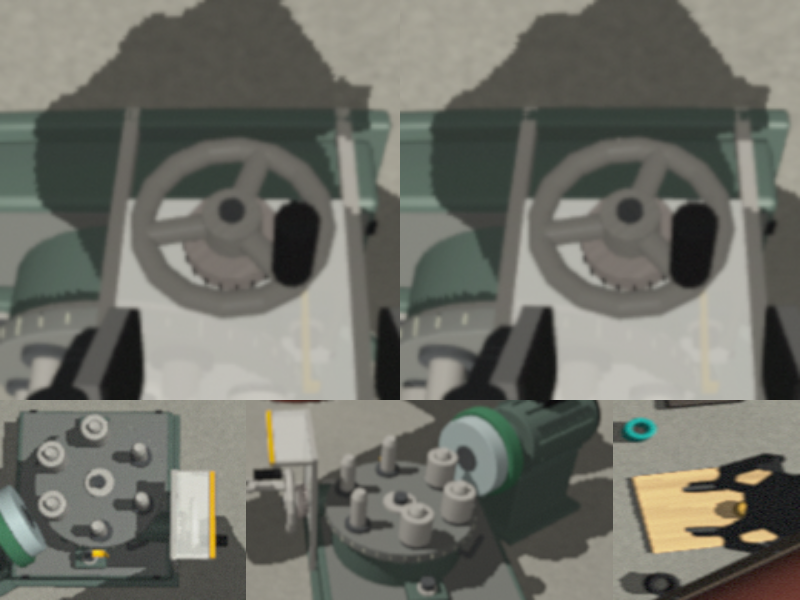

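Before and after, the handle sits in the same place relative to the hub: (296,245) with hub 232, then (293,245) with hub 230. Three sleeves are now on the table, turned on by 60°, with the loaded one in front of the stone and level with the others. The bush is still on its board and the arm is clear.

```bash
python3 -c "
from plant import robot
robot.pause(.3); print(robot.job_done())"
```

```text
the job is handed in; nothing more can be done
None
```

The steel sleeve is fully home on the front arbor and released, the handwheel has had two full clockwise turns with the crank handle back at its start, and the job was handed in at about 39 s of the 72 s allowed.

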